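# Feed the sample carton into the free test station

### The arm

A 6-joint arm with a two-finger parallel gripper is mounted at the origin on the work surface. World frame = base frame: x ahead of the robot, y to its left, z up, the work surface at z = 0. Lengths are in m, angles in rad, forces in N, time in s.
With the tool pointing down it reaches from about 0.35 to 0.85 m from the base axis. Payload 8.1 kg.
Tool frame: the origin (TCP) lies midway between the tips of the shut fingers; the grasp point (between the pads) lies 19 mm behind it; z points along the fingers, y is the line along which they close (so a half turn about z gives the same grasp; the last joint's range is limited). The gripper opens to 93 mm and grips with 3 to 60 N. Pads are 15 mm wide; open, the fingers measure 128 mm over their backs; the gripper's body (75 mm by 188 mm) begins 65 mm behind the grasp point.
Start: joints at [1.065, 0.13, 1.488, -0, 1.523, -0.085], TCP at [0.245, 0.548, 0.219] pointing down, gripper open.
Joint ranges: [-2.96, 2.96], [-0.89, 2.26], [0.02, 2.5], [-1.34, 4.48], [0, 2.73], [-2.66, 2.66]. Speed limits (rad/s): [2.39, 2.39, 2.79, 3.14, 3.14, 3.14].

### API

Orientations are given as a rotation vector (axis times angle).
In Python, from plant import read_state, read_camera, get_calibration, close_job gives the robot as it stands.
- The arm moves only by the shell command python3 -m crank 'ROWS' [FORCE]. ROWS is JSON, a list that holds one entry, the list of rows, each a list of 7 numbers: the gripper's target within -1 to 1 (fully open at 1, half-way at 0, shut at -1), then the shift along the tool's x, y, z as a fraction of full scale, then the turn, a rotation vector about the tool's x, y, z as a fraction of full scale. In form: [[[grip, x, y, z, rx, ry, rz], ...]]. A call has exactly 5 rows; each row is the pose to reach, as a shift and turn from the pose commanded when the call began, along the tool's axes at that moment; what a row does not reach only later rows make up. Full scale, the value 1, is 0.5 m for a shift and 90 degrees for a turn. A row lasts 1/8 s, in which the tool goes at most 62.5 mm and 10.7 degrees, less where a joint would pass 70% of its speed; a pose out of reach is approached as far as the arm can. A call with a number of a shift or a turn outside -1 to 1 is refused whole. A call with a gripper value outside its range is refused whole. The fingers move at their own pace and stop on an object; FORCE is the grip in N (left out, the last holds). Time passes only in rows, so rows that repeat a pose let the fingers close, or fill a call up. It gives the time, the measured TCP pose, the force, the opening and the grip force at its end, in the units of the state.
- read_state(): the state, without advancing time (a new reading comes with each control period).
- read_camera(name): name is "scene" or "top" or "wrist"; returns the picture (480x640x3 uint8, red, green, blue); there is no depth.
- get_calibration(name): a dict with "fx", "fy", "cx", "cy" (pixels), "eye" and "orientation" of the camera in the world; the wrist camera has in their place "mount" (4x4, takes a point from camera to tool coordinates, whose origin is the TCP and whose axes are the flange's). Camera axes: x right, y down, z forward; pixel columns grow to the right and rows downward; lengths in m; the calibration is good to about 2 mm. A picture is of the moment at which its call begins: read the wrist's pose just before it. get_calibration takes no time and is no camera call.
- close_job(): hands the job in; it is judged then, once.
The state is a dict: "t": time; "q": joint angles; "dq": joint speeds; "joint_torque": joint torques, N m; "tool_pos": TCP position; "orientation": TCP orientation; "force": force on the tool from outside, world axes, zero at the start; "wrist_torque": the same for the moment, N m; "opening": finger opening in m; "gripper_force": force on a finger pad.
Only numpy, scipy, OpenCV 4.12 (cv2) and the standard library are available. Lean on these libraries where they do the work, as an engineer would, in place of code of your own. Each camera call takes 0.05 s, during which the arm holds its last target. There are 200 camera calls.

### The job

First take the jar that was left standing on the roller line and stand it upright, wholly on the round cork pad. Then put the sample carton flat on the middle of the rollers, lengthwise, let go of it, and push it along the rollers under the yellow hoops into the bay at the end with the green lamp until it has dropped fully home and lies flat in that bay. Leave the black case, the clear beaker and the brown bottle where they are.

Things in the scene. Friction and masses are not known exactly. Their poses are not given: they have to be found in the camera images.
- track: Fixed roller line, mirror-symmetric. Origin: its middle, at bench height; y runs along the line, x across, z up. 11 free rollers (axles along x, 18 mm diameter, every 20 mm) over y = -100..100 mm, tops 40 mm above the bench. Side rails: inner faces x = +-35 mm, outer +-43 mm, tops 45 mm above the bench, y = -221..221 mm. A bay lies beyond the rollers at each end.
- bay_a (a point): Middle of the bay at the line's +y end, on its black floor: 34 mm above the bench, 6 mm below the roller tops, 161 mm from the line's middle. The floor runs from 109 mm to a steel end stop (inner face 213 mm from the middle, 85 mm high). A carton that is home has its centre over this point within 3 mm along the line; the last roller keeps it in.
- bay_b (a point): The same for the bay at the line's -y end.
- hoops_a (a point): Top of the yellow hoops over bay a, midway between the two: flat bars across the line at 152 and 198 mm from its middle, 6 mm thick, underside 106 mm and top 112 mm above the bench, posts 40 mm either side of the centre line. Nothing can be lowered into the bay past them. Bay b has the same hoops. A white box 110 x 100 x 80 mm high stands behind each end stop.
- lamp_green: Green lamp, 36 mm diameter, 20 mm high, on top of one of the two white boxes, on the centre line of the roller line 272 mm from its middle; it marks the bay to use. Origin: centre of its underside, 80 mm above the bench. It may be at either end.
- lamp_red: Red lamp, the same, on the white box at the other end (bay not to be used).
- carton_center (a point): Centre of the sample carton, a cardboard box with blue tape and white labels, 60 mm wide (its x) x 100 mm long (its y) x 60 mm high, 0.25 to 0.5 kg, standing loose on the bench on the robot's side of the line, at any yaw; 60 mm is the width to grasp. This point is 30 mm above its underside. On the rollers the grip must stay above the side rails.
- jar_center (a point): Centre of the jar, 54 mm diameter, 85 mm high, 0.22 kg, orange cap, standing on the rollers. This point is 42.5 mm above its underside; z is its upright axis.
- pad: Fixed round cork pad on the bench, 90 mm diameter, 6 mm thick. Origin: centre of its underside, at bench height. Empty at the start.
- case: Black instrument case with aluminium band, 120 (its x) x 80 x 40 mm high, loose on the bench, on the robot's side of the line, in the row with the pad and the carton. Origin: centre of its underside. Bystander.
- beaker: Clear beaker, 68 mm diameter, 90 mm high, loose on the bench on the far side of the line. Origin: centre of its underside. Bystander.
- bottle: Brown bottle with white cap, 60 mm diameter, 160 mm high, loose on the bench on the far side of the line. Origin: centre of its underside. Bystander.
Not all that is in view belongs to the job. Leave any red or turquoise look-alike of the part that bears carton_center alone.

How it is judged:
By the outcome, as a careful person would: the job done as asked, in the order asked, and still so for the second after the job is handed in, with the robot touching nothing.
It also fails if it takes over 64 s, if anything falls off the work surface, if the arm or the gripper's body presses on something with over 40 N, if the wrist force passes 120 N, or if a joint passes its speed limit or range.

## Working session

There is one attempt and no reset: what is moved stays moved. The work goes in short steps, Python scripts to look and compute and a shell command to move; the robot and the scene stay as the last step left them, time stands still between calls to the robot, and variables do not carry over. Pictures are saved under pics/ and viewed, at most 13 in all, crops included, and the job is handed in when it is done.

```bash
ls; mkdir -p pics; cat > h.py <<'E'
import numpy as np, cv2
from scipy.spatial.transform import Rotation as R
from plant import *
def shot(cam,name):
    s=read_state(); im=read_camera(cam); cv2.imwrite(f'pics/{name}.png',im[:,:,::-1]); return s,im
def campose(cam,s=None):
    c=get_calibration(cam)
    if cam=='wrist':
        M=np.array(c['mount']); T=np.eye(4); T[:3,:3]=R.from_rotvec(s['orientation']).as_matrix(); T[:3,3]=s['tool_pos']
        T=T@M; return c,T[:3,:3],T[:3,3]
    o=np.array(c['orientation']); 
    return c,(o if o.shape==(3,3) else R.from_rotvec(o).as_matrix()),np.array(c['eye'])
def ray(cam,px,z,s=None):
    c,Rm,e=campose(cam,s); px=np.atleast_2d(px).astype(float)
    d=np.c_[(px[:,0]-c['cx'])/c['fx'],(px[:,1]-c['cy'])/c['fy'],np.ones(len(px))]@Rm.T
    return e+d*((z-e[2])/d[:,2])[:,None]
def proj(cam,P,s=None):
    c,Rm,e=campose(cam,s); p=(np.atleast_2d(P)-e)@Rm
    return np.c_[c['fx']*p[:,0]/p[:,2]+c['cx'],c['fy']*p[:,1]/p[:,2]+c['cy']]
E
python3 - <<'E'
from h import *
for c in ['top','scene','wrist']: 
    print(get_calibration(c))
s,_=shot('top','top0'); shot('scene','scene0'); print(s['t'],s['orientation'])
E
```

```text
pics
{'fx': 547.3660434102894, 'fy': 547.3660434102894, 'cx': 326.8181172293957, 'cy': 233.29681616853904, 'eye': array([ 0.41125373, -0.00500343,  1.29391598]), 'orientation': array([-2.19848467,  2.18975065, -0.11312389])}
{'fx': 503.50280482684457, 'fy': 503.50280482684457, 'cx': 317.40427977790677, 'cy': 242.99230987021338, 'eye': array([ 1.06565628, -0.17529566,  0.9403441 ]), 'orientation': array([-2.11755767, -1.56225937,  0.47806407])}
{'fx': 339.1688301043428, 'fy': 339.1688301043428, 'cx': 317.498663860558, 'cy': 234.74870239405877, 'mount': array([[-4.52996201e-04, -9.62153894e-01, -2.72506291e-01,
         7.50459484e-02],
       [ 9.99999879e-01, -3.84024855e-04, -3.06433793e-04,
         4.64441263e-04],
       [ 1.90187278e-04, -2.72506397e-01,  9.62153952e-01,
        -1.66103802e-01],
       [ 0.00000000e+00,  0.00000000e+00,  0.00000000e+00,
         1.00000000e+00]])}
0.0 [-6.55976599e-01 -3.07181154e+00  2.81693449e-03]
```

View pics/top0.png

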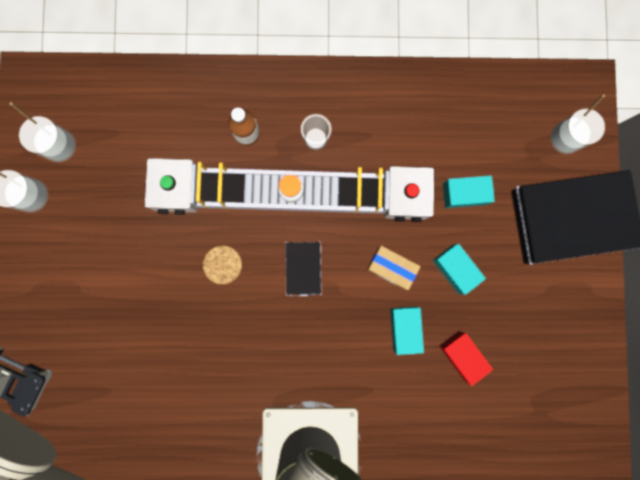

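View pics/scene0.png

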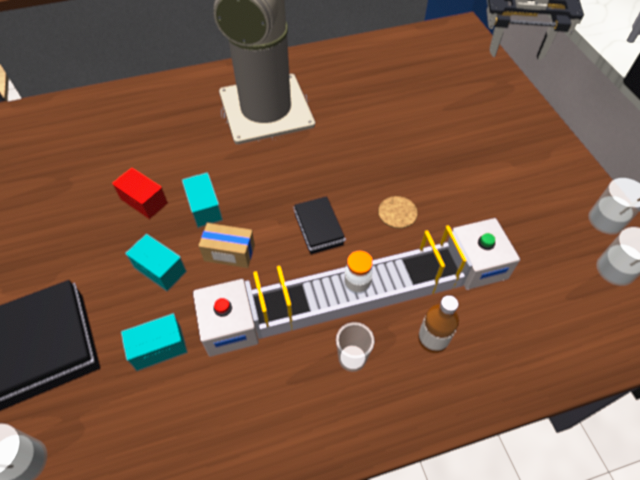

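Top view: the only cardboard box with blue tape is at (395,268). Look-alikes are turquoise at (470,191), (461,269) and (408,331), and red at (468,358). I choose (395,268). The jar's orange cap is at (290,186), the pad at (222,265), the green lamp at (167,183) on the left (+y world), and the red lamp at (412,190). The scene view agrees: carton (227,243), jar (358,268).

```bash
cat >> h.py <<'E'
def blobs(im,lo,hi,roi=None,amin=40):
    hsv=cv2.cvtColor(im,cv2.COLOR_RGB2HSV); m=cv2.inRange(hsv,np.array(lo),np.array(hi))
    if roi is not None:
        k=np.zeros_like(m); x0,y0,x1,y1=roi; k[y0:y1,x0:x1]=255; m&=k
    cs=cv2.findContours(m,cv2.RETR_EXTERNAL,cv2.CHAIN_APPROX_NONE)[0]
    return sorted([c for c in cs if cv2.contourArea(c)>=amin],key=cv2.contourArea,reverse=True)
def cen(c): m=cv2.moments(c); return np.array([m['m10'],m['m01']])/m['m00']
E
python3 - <<'E'
from h import *
im=cv2.imread('pics/top0.png')[:,:,::-1].copy()
def f(n,lo,hi,roi,z):
    c=blobs(im,lo,hi,roi,15)[0]; p=cen(c); w=ray('top',p,z)[0]; print(n,p.round(1),cv2.contourArea(c),w.round(4)); return c,w
_,g=f('green',(45,120,60),(75,255,255),(140,150,200,220),.1)
_,r=f('red',(0,150,100),(6,255,255),(395,170,430,210),.1)
print('track mid',(g+r)/2,'yaw of g-r from +y deg',np.degrees(np.arctan2(-(g-r)[0],(g-r)[1])),np.linalg.norm(g-r))
f('jar',(8,150,150),(22,255,255),(270,165,310,205),.1275-.0025)
f('pad',(8,60,120),(25,200,255),(195,240,250,290),.006)
c,_=f('blue',(100,120,120),(125,255,255),(360,240,430,300),.06)
q=ray('top',cv2.boxPoints(cv2.minAreaRect(c)),.06); print(q.round(3))
s=cv2.imread('pics/top0.png')[220:310,350:500]; s2=cv2.imread('pics/scene0.png')[160:340,100:280]
cv2.imwrite('pics/crop1.png',np.hstack([cv2.resize(s,(500,300)),cv2.resize(s2,(300,300))]))
s=read_state();print(R.from_rotvec(s['orientation']).as_matrix().round(3))
E
```

```text
green [166.6 182.1] 106.0 [0.6145 0.3154 0.1   ]
red [411.7 190.1] 115.5 [ 0.6007 -0.223   0.1   ]
track mid [0.6075986  0.04615388 0.1       ] yaw of g-r from +y deg -1.4757669896355865 0.5385773808346946
jar [289.7 185.2] 291.0 [0.6054 0.0454 0.125 ]
pad [221.8 266.6] 1667.0 [0.4318 0.2074 0.006 ]
blue [393.8 267.3] 254.0 [ 0.4308 -0.188   0.06  ]
[[ 0.448 -0.139  0.06 ]
 [ 0.461 -0.146  0.06 ]
 [ 0.413 -0.237  0.06 ]
 [ 0.4   -0.23   0.06 ]]
[[-0.913  0.408 -0.001]
 [ 0.408  0.913 -0.001]
 [ 0.    -0.002 -1.   ]]
```

View pics/crop1.png

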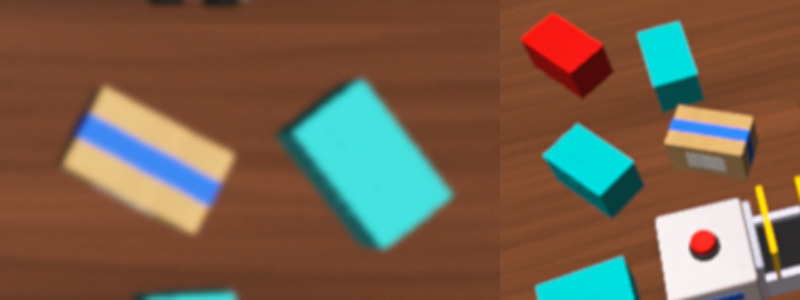

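Crop: the box with tan cardboard, blue tape and a white label is the sample carton, with plain turquoise and red look-alikes beside it. Next I compute the move to above the jar.

```bash
cat > go.py <<'E'
# usage: python3 go.py x y z yawdeg(angle of tool y axis from world x, mod 180)  [FROMx y z yaw]
import sys
from h import *
a=[float(v) for v in sys.argv[1:]]
s=read_state()
def mat(yaw):
    t=np.radians(yaw); y=np.array([np.cos(t),np.sin(t),0]); z=np.array([0,0,-1.]); return np.c_[np.cross(y,z),y,z]
R0=R.from_rotvec(s['orientation']).as_matrix(); p0=np.array(s['tool_pos'])
best=min((R.from_matrix(R0.T@mat(a[3]+k)).as_rotvec() for k in(0,180)),key=np.linalg.norm)
if len(a)>4: best=R.from_matrix(R0.T@mat(a[3]+a[4])).as_rotvec()
d=R0.T@(np.array(a[:3])-p0)
print('t',s['t'],'pos',p0.round(4),'yaw',np.degrees(np.arctan2(R0[1,1],R0[0,1])).round(2),'q',np.round(s['q'],2))
print('shift',(d/.5).round(4),'turn',(best/(np.pi/2)).round(4))
E
python3 go.py .5 .24 .22 20; python3 go.py .606 .045 .22 -1.5
python3 - <<'E'
from h import *
for n,px,z in [('bottle',(238,114),.16),('beaker',(316,141),.0),('case',(303,268),.04)]: print(n,ray('top',px,z)[0].round(3))
E
```

```text
t 0.1 pos [0.2448 0.5472 0.2177] yaw 65.89 q [ 1.06  0.13  1.49 -0.    1.52 -0.09]
shift [-0.7168 -0.3524 -0.0041] turn [-1.000e-03  3.000e-04  5.099e-01]
t 0.1 pos [0.2448 0.5472 0.2177] yaw 65.89 q [ 1.06  0.13  1.49 -0.    1.52 -0.09]
shift [-1.0696 -0.6218 -0.0037] turn [-9.000e-04  5.000e-04  7.488e-01]
bottle [0.75  0.154 0.16 ]
beaker [ 0.734 -0.011  0.   ]
case [0.429 0.017 0.04 ]
```

```bash
python3 -m crank '[[[1,-0.143,-0.07,0,0,0,0.1],[1,-0.287,-0.141,0,0,0,0.2],[1,-0.43,-0.211,0,0,0,0.3],[1,-0.573,-0.282,0,0,0,0.4],[1,-0.717,-0.352,0,0,0,0.51]]]' 25; python3 go.py .606 .045 .20 -1.5
```

```text
t: 0.72
tool_pos: [0.4456, 0.3056, 0.2183]
orientation: [-1.809, -2.568, 0.0]
force: [0.2, 0.7, -1.0]
opening: 0.093
gripper_force: 0.0
t 0.725 pos [0.4456 0.3056 0.2183] yaw 19.69 q [ 0.51 -0.03  1.66  0.    1.52  0.16]
shift [-0.5988  0.1266  0.0366] turn [-2.000e-04  0.000e+00  2.354e-01]
```

```bash
python3 -m crank '[[[1,-0.12,0.025,0,0,0,0.05],[1,-0.24,0.05,0,0,0,0.1],[1,-0.36,0.075,0,0,0,0.15],[1,-0.48,0.1,0,0,0,0.2],[1,-0.6,0.127,0,0,0,0.235]]]'; python3 go.py .606 .045 .2 -1.5
python3 - <<'E'
from h import *
s,im=shot('wrist','w1'); print(s['t'],s['tool_pos'])
c=blobs(im,(8,150,120),(22,255,255))[0]; print(cen(c),cv2.boundingRect(c),ray('wrist',cen(c),.125,s))
E
```

```text
t: 1.35
tool_pos: [0.6076, 0.0453, 0.2183]
orientation: [-2.246, -2.196, 0.0]
force: [0.7, 0.6, 0.6]
opening: 0.093
gripper_force: 0.0
t 1.35 pos [0.6076 0.0453 0.2183] yaw -1.29 q [-0.01  0.16  1.46  0.    1.53  0.01]
shift [-0.0006 -0.0031  0.0365] turn [-0.0003 -0.0001  0.0024]
1.35 [0.60758611 0.0452798  0.2182549 ]
[488.69482261  90.40790017] (460, 49, 66, 80) [[0.73210847 0.15123989 0.125     ]]
```

View pics/w1.png

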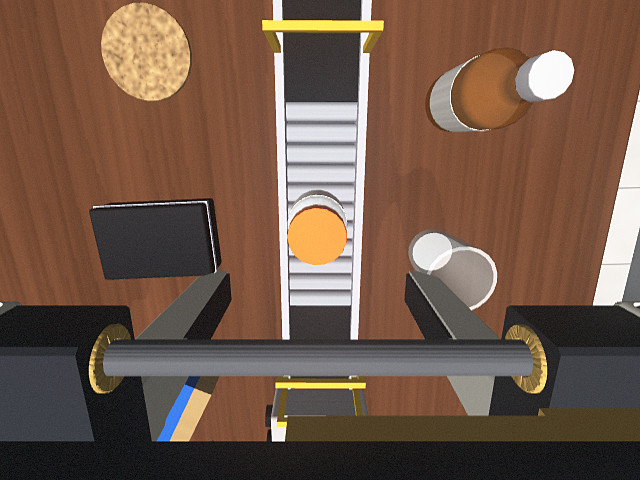

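The wrist picture shows the jar's cap at (317,235), midway between the fingertips (225,280) and (410,280). The pad is at (146,51) and the line runs between rails at x≈281 and 362. The orange blob the script found was the bottle, not the jar.

```bash
python3 - <<'E'
from h import *
s=dict(tool_pos=[0.60758611,0.0452798,0.2182549],orientation=read_state()['orientation'])
im=cv2.imread('pics/w1.png')[:,:,::-1].copy()
c=blobs(im,(8,150,120),(22,255,255),(270,190,365,280))[0]; print(cen(c),ray('wrist',cen(c),.125,s).round(4))
c=blobs(im,(8,60,120),(25,255,255),(90,0,200,110))[0]; print(cen(c),ray('wrist',cen(c),.006,s).round(4))
# white rails, outer edges per row
hsv=cv2.cvtColor(im,cv2.COLOR_RGB2HSV); m=(hsv[...,1]<40)&(hsv[...,2]>170)
P=[]
for v in range(110,185,5):
    xs=np.where(m[v,255:390])[0]+255
    L=xs[xs<300];Rr=xs[xs>345]
    if len(L) and len(Rr): P.append(np.r_[ray('wrist',[L.min(),v],.045,s)[0][:2],ray('wrist',[Rr.max(),v],.045,s)[0][:2]])
P=np.array(P); mid=(P[:,:2]+P[:,2:])/2; k=np.polyfit(mid[:,1],mid[:,0],1); print('width',(P[:,2]-P[:,0]).round(3)[::4],'slope deg',np.degrees(np.arctan(k[0])),'x at y=.046',np.polyval(k,.046), mid[[0,-1]])
E
python3 go.py .606 .045 .064 -1.5
```

```text
[316.54133896 235.62791739] [[0.6077 0.0466 0.125 ]]
[143.91814414  54.41782373] [[0.4386 0.207  0.006 ]]
width [0.085 0.086 0.085 0.086] slope deg 1.8707904271936506 x at y=.046 0.6115469899586319 [[0.61473647 0.1462454 ]
 [0.61247491 0.08080207]]
t 1.4 pos [0.6102 0.0383 0.2177] yaw -1.68 q [-0.02  0.16  1.46 -0.    1.52  0.01]
shift [ 0.0142 -0.0091  0.3073] turn [ 0.0005  0.0023 -0.002 ]
```

```bash
python3 -m crank '[[[1,0.016,-0.006,0.05,0,0,0],[1,0.016,-0.006,0.12,0,0,0],[1,0.016,-0.006,0.2,0,0,0],[1,0.016,-0.006,0.27,0,0,0],[1,0.016,-0.006,0.307,0,0,0]]]'; python3 -m crank '[[[-1,0,0,0,0,0,0],[-1,0,0,0,0,0,0],[-1,0,0,0,0,0,0],[-1,0,0,0,0,0,0],[-1,0,0,0,0,0,0]]]' 25; python3 go.py .607 .046 .2 -1.5
```

```text
t: 2.02
tool_pos: [0.6024, 0.0552, 0.0623]
orientation: [-2.242, -2.197, 0.005]
force: [-0.6, 0.1, 0.2]
opening: 0.0932
gripper_force: 0.0
t: 2.65
tool_pos: [0.6053, 0.0552, 0.0664]
orientation: [2.243, 2.198, 0.003]
force: [1.7, -0.3, 3.8]
opening: 0.0529
gripper_force: 25.0
t 2.65 pos [0.6053 0.0552 0.0664] yaw -1.16 q [ 0.01  0.27  1.62 -0.    1.25  0.03]
shift [-0.0182  0.0045 -0.2673] turn [ 0.0016 -0.      0.0038]
```

Closed about 9 mm off-centre. I'll reopen, recentre and grip again.

```bash
python3 -m crank '[[[1,0,0,0,0,0,0],[1,0,0,0,0,0,0],[1,0,0,0,0,0,0],[1,0,0,0,0,0,0],[1,0,0,0,0,0,0]]]'; python3 - <<'E'
from h import *
s,im=shot('wrist','w2'); print(s['tool_pos'])
for c in blobs(im,(8,150,120),(22,255,255),amin=200)[:4]: print(cen(c),cv2.boundingRect(c),cv2.contourArea(c),ray('wrist',cen(c),.125,s).round(4))
E
python3 go.py .607 .046 .066 -1.5
```

```text
t: 3.28
tool_pos: [0.6041, 0.0552, 0.065]
orientation: [-2.244, -2.199, 0.0]
force: [0.8, 0.1, -0.3]
opening: 0.0925
gripper_force: 0.0
[0.60411391 0.05519711 0.06504019]
[321.25146199 394.7661559 ] (257, 376, 128, 43) 4503.0 [[0.606  0.0385 0.125 ]]
[310.54061045 327.19210209] (266, 303, 102, 37) 1933.0 [[0.6027 0.0672 0.125 ]]
[624.83098592  62.35181925] (598, 33, 42, 78) 1136.0 [[0.6942 0.1501 0.125 ]]
t 3.325 pos [0.6041 0.0552 0.0651] yaw -1.16 q [ 0.01  0.27  1.62 -0.    1.25  0.03]
shift [-0.0182  0.0061 -0.0019] turn [-0.0001  0.      0.0038]
```

```bash
python3 - <<'E'
from h import *
s=read_state(); print(ray('wrist',[[321,303],[321,361],[321,419]],.125,s).round(4), ray('wrist',[[257,385],[385,385]],.125,s).round(4))
E
```

```text
[[0.6066 0.0764 0.125 ]
 [0.6062 0.0532 0.125 ]
 [0.6057 0.0273 0.125 ]] [[0.5822 0.0433 0.125 ]
 [0.6298 0.0423 0.125 ]]
```

```bash
python3 -m crank '[[[1,-0.007,0.003,0,0,0,0],[1,-0.007,0.003,0,0,0,0],[-1,-0.007,0.003,0,0,0,0],[-1,-0.007,0.003,0,0,0,0],[-1,-0.007,0.003,0,0,0,0]]]' 25; python3 -m crank '[[[-1,0,0,-0.03,0,0,0],[-1,0,0,-0.07,0,0,0],[-1,0,0,-0.13,0,0,0],[-1,0,0,-0.2,0,0,0],[-1,0,0,-0.25,0,0,0]]]';  python3 go.py .4375 .207 .19 -1.5
```

```text
t: 3.95
tool_pos: [0.6056, 0.0517, 0.0651]
orientation: [-2.244, -2.199, 0.0]
force: [-0.4, -0.7, -0.4]
opening: 0.0677
gripper_force: 0.0
t: 4.58
tool_pos: [0.6064, 0.0516, 0.1938]
orientation: [2.242, 2.197, 0.004]
force: [0.1, 0.2, -2.5]
opening: 0.0526
gripper_force: 24.9
t 4.575 pos [0.6064 0.0516 0.1938] yaw -1.16 q [ 0.    0.16  1.5  -0.    1.48  0.02]
shift [ 0.3038 -0.3441  0.0066] turn [ 0.002  -0.      0.0038]
```

```bash
python3 -m crank '[[[-1,0.06,-0.06,0,0,0,0],[-1,0.12,-0.13,0,0,0,0],[-1,0.19,-0.21,0,0,0,0],[-1,0.25,-0.28,0,0,0,0],[-1,0.304,-0.347,0,0,0,0]]]'; python3 -m crank '[[[-1,0,0,0.03,0,0,0],[-1,0,0,0.07,0,0,0],[-1,0,0,0.1,0,0,0],[-1,0,0,0.12,0,0,0],[-1,0,0,0.12,0,0,0]]]';  python3 go.py .435 .207 .04 -1.5;  python3 - <<'E'
from h import *
s,im=shot('scene','s2'); 
p=proj('scene',[s['tool_pos']])[0].astype(int); print(p)
x,y=np.clip(p-[100,75],0,[440,330]); 
s,w=shot('wrist','w3')
cv2.imwrite('pics/s2c.png',np.hstack([cv2.resize(im[y:y+150,x:x+200],(400,300),interpolation=2),cv2.resize(w,(400,300))])[:,:,::-1])
E
```

```text
t: 5.2
tool_pos: [0.4343, 0.2082, 0.1918]
orientation: [2.243, 2.199, 0.003]
force: [0.3, 0.4, -1.7]
opening: 0.0524
gripper_force: 24.9
t: 5.82
tool_pos: [0.4349, 0.2066, 0.1294]
orientation: [-2.244, -2.198, 0.002]
force: [-0.5, -0.6, -3.1]
opening: 0.0521
gripper_force: 24.9
t 5.825 pos [0.4349 0.2066 0.1294] yaw -1.19 q [ 0.34 -0.13  1.92 -0.    1.36  0.36]
shift [0.0009 0.0004 0.1787] turn [-0.001   0.0004  0.0034]
[403 174]
```

View pics/s2c.png

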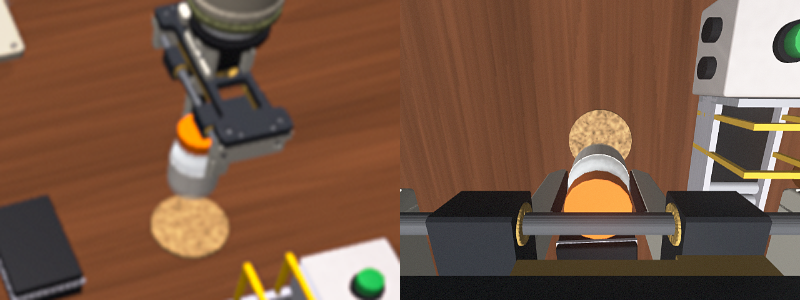

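The left crop shows the jar held above the pad: cap at (195,133), base at (192,190), pad centre at (190,226). In the right (wrist) half the cap is at (598,208) and the pad at (600,138). I'll check the tilt, height and pad position.

```bash
python3 - <<'E'
from h import *
s=read_state(); x,y,z=s['tool_pos']
im=cv2.imread('pics/s2.png')[:,:,::-1].copy(); w=cv2.imread('pics/w3.png')[:,:,::-1].copy()
p=proj('scene',[[x,y,z-o] for o in (.024,.034,.044)]); t=proj('scene',[[x,y,z-o+.085] for o in (.024,.034,.044)])
f=lambda p:((p-[303,99])*2).round(0)
print('base axis px in crop, offsets .024 .034 .044\n',f(p),'\ncap top\n',f(t))
c=blobs(im,(8,170,180),(22,255,255),(360,130,430,200),20)
for k in c[:2]: print('cap blob crop',f(np.array(cen(k))),cv2.boundingRect(k))
c=blobs(im,(8,60,120),(25,175,255),(360,190,430,240),40)[0]; pp=cen(c); b=cv2.minEnclosingCircle(c); print('pad scene',pp,cv2.boundingRect(c),ray('scene',pp,.006).round(4))
b=cv2.boundingRect(blobs(w,(8,60,120),(25,255,255),(255,160,385,290))[0]); print(b,ray('wrist',[[b[0],222],[b[0]+b[2],222],[b[0]+b[2]/2,b[1]]],.006,s).round(4))
E
```

```text
base axis px in crop, offsets .024 .034 .044
 [[199. 165.]
 [198. 171.]
 [197. 177.]] 
cap top
 [[211. 110.]
 [209. 117.]
 [208. 123.]]
cap blob crop [190. 133.] (391, 156, 18, 17)
pad scene [393.90052553 214.69272844] (360, 190, 70, 50) [[0.4471 0.1951 0.006 ]]
(255, 160, 117, 119) [[0.3814 0.2133 0.006 ]
 [0.4846 0.2112 0.006 ]
 [0.4343 0.2657 0.006 ]]
```

```bash
python3 - <<'E'
from h import *
s=read_state()
print(ray('wrist',[[270,222],[371,222],[320,176]],.006,s).round(4))
print(ray('scene',[303+189.5/2,99+226/2],.006))
E
python3 -m crank '[[[-1,0,0,0.02,0,0,0],[-1,0,0,0.04,0,0,0],[-1,0,0,0.06,0,0,0],[-1,0,0,0.08,0,0,0],[-1,0,0,0.08,0,0,0]]]';
```

```text
[[0.3947 0.213  0.006 ]
 [0.4837 0.2112 0.006 ]
 [0.4395 0.2523 0.006 ]]
[[0.44250989 0.20655899 0.006     ]]
t: 6.55
tool_pos: [0.4343, 0.2068, 0.0888]
orientation: [-2.243, -2.198, 0.003]
force: [-0.8, 0.1, -2.2]
opening: 0.0523
gripper_force: 24.9
```

```bash
python3 -m crank '[[[-1,0,0.01,0.008,0,0,0],[-1,0,0.01,0.016,0,0,0],[-1,0,0.01,0.024,0,0,0],[-1,0,0.01,0.032,0,0,0],[-1,0,0.01,0.034,0,0,0]]]';python3 -m crank '[[[-1,0,0,0.003,0,0,0],[-1,0,0,0.006,0,0,0],[-1,0,0,0.009,0,0,0],[-1,0,0,0.012,0,0,0],[-1,0,0,0.012,0,0,0]]]'
```

```text
t: 7.18
tool_pos: [0.4399, 0.2069, 0.0727]
orientation: [-2.244, -2.199, 0.001]
force: [-0.3, 0.2, -2.0]
opening: 0.0522
gripper_force: 24.9
t: 7.8
tool_pos: [0.4401, 0.207, 0.067]
orientation: [-2.244, -2.199, 0.0]
force: [-0.4, -0.8, -2.1]
opening: 0.0526
gripper_force: 24.9
```

```bash
python3 - <<'E'
from h import *
s,im=shot('scene','s3'); _,w=shot('wrist','w4')
cv2.imwrite('pics/s3c.png',np.hstack([cv2.resize(im[140:240,330:465],(405,300),interpolation=2),cv2.resize(w,(395,300))])[:,:,::-1])
E
```

```text
(no output)
```

View pics/s3c.png

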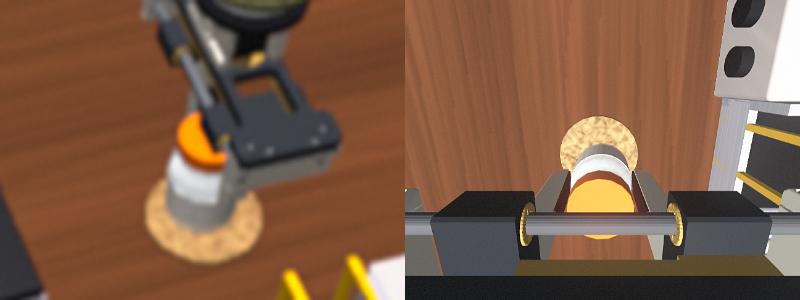

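The left crop shows the jar base at (197,225), just above the pad (centre about (205,222)), upright. The wrist half agrees. I'll keep lowering by feel.

```bash
python3 -m crank '[[[-1,0,0,0.002,0,0,0],[-1,0,0,0.004,0,0,0],[-1,0,0,0.006,0,0,0],[-1,0,0,0.008,0,0,0],[-1,0,0,0.008,0,0,0]]]' 15;python3 -m crank '[[[-1,0,0,0.002,0,0,0],[-1,0,0,0.004,0,0,0],[-1,0,0,0.006,0,0,0],[-1,0,0,0.006,0,0,0],[-1,0,0,0.006,0,0,0]]]'
```

```text
t: 8.52
tool_pos: [0.4401, 0.207, 0.063]
orientation: [-2.244, -2.199, 0.0]
force: [0.9, -0.4, -2.1]
opening: 0.0527
gripper_force: 15.0
t: 9.15
tool_pos: [0.4403, 0.207, 0.0602]
orientation: [2.244, 2.199, 0.0]
force: [1.0, -0.2, -2.5]
opening: 0.0524
gripper_force: 15.0
```

```bash
python3 -m crank '[[[-1,0,0,0.002,0,0,0],[-1,0,0,0.004,0,0,0],[-1,0,0,0.006,0,0,0],[-1,0,0,0.006,0,0,0],[-1,0,0,0.006,0,0,0]]]';python3 -m crank '[[[-1,0,0,0.002,0,0,0],[-1,0,0,0.004,0,0,0],[-1,0,0,0.006,0,0,0],[-1,0,0,0.006,0,0,0],[-1,0,0,0.006,0,0,0]]]'
```

```text
t: 9.78
tool_pos: [0.4403, 0.207, 0.0571]
orientation: [2.244, 2.199, 0.0]
force: [1.0, 1.0, -2.8]
opening: 0.0529
gripper_force: 15.0
t: 10.4
tool_pos: [0.4402, 0.207, 0.0541]
orientation: [-2.244, -2.199, 0.0]
force: [-0.4, 0.9, -2.5]
opening: 0.0529
gripper_force: 15.0
```

```bash
python3 -m crank '[[[-1,0,0,0.002,0,0,0],[-1,0,0,0.004,0,0,0],[-1,0,0,0.006,0,0,0],[-1,0,0,0.006,0,0,0],[-1,0,0,0.006,0,0,0]]]';python3 -m crank '[[[-1,0,0,0.002,0,0,0],[-1,0,0,0.004,0,0,0],[-1,0,0,0.006,0,0,0],[-1,0,0,0.006,0,0,0],[-1,0,0,0.006,0,0,0]]]'
```

```text
t: 11.02
tool_pos: [0.441, 0.2073, 0.0533]
orientation: [2.243, 2.198, 0.002]
force: [-7.2, -2.1, 16.8]
opening: 0.0527
gripper_force: 14.9
t: 11.65
tool_pos: [0.4411, 0.208, 0.0509]
orientation: [2.244, 2.199, 0.003]
force: [-9.8, -0.5, 21.9]
opening: 0.0525
gripper_force: 15.0
```

Contact with the pad. Release and lift.

```bash
python3 -m crank '[[[1,0,0,-0.006,0,0,0],[1,0,0,-0.006,0,0,0],[1,0,0,-0.006,0,0,0],[1,0,0,-0.006,0,0,0],[1,0,0,-0.006,0,0,0]]]'; python3 -m crank '[[[1,0,0,-0.05,0,0,0],[1,0,0,-0.12,0,0,0],[1,0,0,-0.2,0,0,0],[1,0,0,-0.28,0,0,0],[1,0,0,-0.33,0,0,0]]]'; python3 - <<'E'
from h import *
s,w=shot('wrist','w5'); _,im=shot('scene','s4')
c=blobs(w,(8,150,120),(22,255,255),(250,150,390,300),200)[0]; print(cen(c),cv2.boundingRect(c),ray('wrist',cen(c),.091,s).round(4))
c=blobs(im,(8,170,180),(22,255,255),(370,150,430,230),40)[0]; print(cen(c),ray('scene',cen(c),.086).round(4))
cv2.imwrite('pics/s4c.png',np.hstack([cv2.resize(im[140:240,330:465],(405,300),interpolation=2),cv2.resize(w,(395,300))])[:,:,::-1])
E
python3 go.py .4308 -.188 .22 62
```

```text
t: 12.28
tool_pos: [0.4401, 0.2069, 0.0509]
orientation: [-2.244, -2.199, 0.001]
force: [0.1, 0.3, -0.7]
opening: 0.0923
gripper_force: 0.0
t: 12.9
tool_pos: [0.4409, 0.2072, 0.2185]
orientation: [2.243, 2.198, 0.004]
force: [0.2, -0.6, -0.3]
opening: 0.0931
gripper_force: 0.0
[318.08451318 235.54541494] (291, 207, 63, 76) [[0.4423 0.1992 0.091 ]]
[399.91993464 189.3872549 ] [[0.4396 0.2019 0.086 ]]
t 13.0 pos [0.4421 0.2076 0.2196] yaw -1.16 q [ 0.33 -0.18  1.79 -0.    1.52  0.35]
shift [-0.7916 -0.0065 -0.0024] turn [ 0.0039  0.0008 -0.7018]
```

View pics/s4c.png

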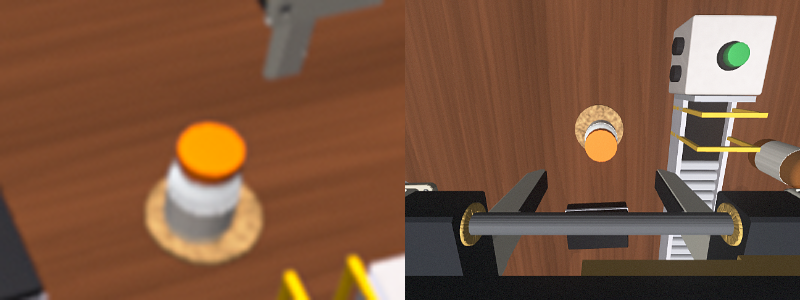

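The jar stands upright on the pad: cap at (210,150) with cork visible all round, base about 5 mm off the pad centre. Now the carton.

```bash
python3 -m crank '[[[1,-0.12,0,0,0,0,0.06],[1,-0.24,0,0,0,0,0.12],[1,-0.36,0,0,0,0,0.18],[1,-0.48,0,0,0,0,0.24],[1,-0.6,0,0,0,0,0.298]]]'; python3 -m crank '[[[1,-0.09,-0.04,0,0,0,0],[1,-0.17,-0.08,0,0,0,0],[1,-0.17,-0.08,0,0,0,0],[1,-0.17,-0.08,0,0,0,0],[1,-0.17,-0.08,0,0,0,0]]]'; python3 - <<'E'
from h import *
s,w=shot('wrist','w6')
for n,lo,hi in(('blue',(100,120,100),(125,255,255)),('card',(10,60,130),(24,190,255))):
    for c in blobs(w,lo,hi,(150,100,500,420),300)[:3]:
        b=cv2.boxPoints(cv2.minAreaRect(c)); print(n,cv2.contourArea(c),cen(c).round(1),b.round(0).tolist(),ray('wrist',b,.06,s)[:,:2].round(4).tolist())
E
python3 go.py .4308 -.188 .22 -28
```

```text
t: 13.62
tool_pos: [0.4333, -0.0946, 0.2146]
orientation: [-2.694, -1.614, 0.001]
force: [0.7, 0.4, -0.1]
opening: 0.0928
gripper_force: 0.0
t: 14.25
tool_pos: [0.3594, -0.1485, 0.2157]
orientation: [-2.691, -1.62, 0.0]
force: [0.4, 0.6, 0.9]
opening: 0.0927
gripper_force: 0.0
blue 1735.5 [402.2 219.2] [[389.0, 270.0], [396.0, 168.0], [415.0, 170.0], [408.0, 271.0]] [[0.3999, -0.2289], [0.4479, -0.1394], [0.463, -0.1488], [0.4163, -0.2392]]
card 8805.0 [345.4 185.5] [[274.0, 109.0], [352.0, 74.0], [435.0, 260.0], [357.0, 295.0]] [[0.373, -0.0407], [0.4476, -0.0479], [0.4449, -0.2412], [0.3581, -0.2388]]
card 2884.0 [459.4 170. ] [[418.0, 101.0], [441.0, 92.0], [510.0, 268.0], [487.0, 277.0]] [[0.4893, -0.0953], [0.5103, -0.0979], [0.5089, -0.284], [0.4847, -0.2824]]
card 2067.0 [422.5 219.3] [[408.0, 270.0], [415.0, 168.0], [438.0, 170.0], [430.0, 272.0]] [[0.4162, -0.2383], [0.4638, -0.1479], [0.4815, -0.159], [0.4355, -0.2505]]
t 14.3 pos [ 0.3594 -0.1485  0.2158] yaw -27.89 q [-0.52 -0.47  2.03  0.    1.59 -0.04]
shift [-0.003   0.1631 -0.0085] turn [-0.0004 -0.0001  0.0012]
```

View pics/w6.png

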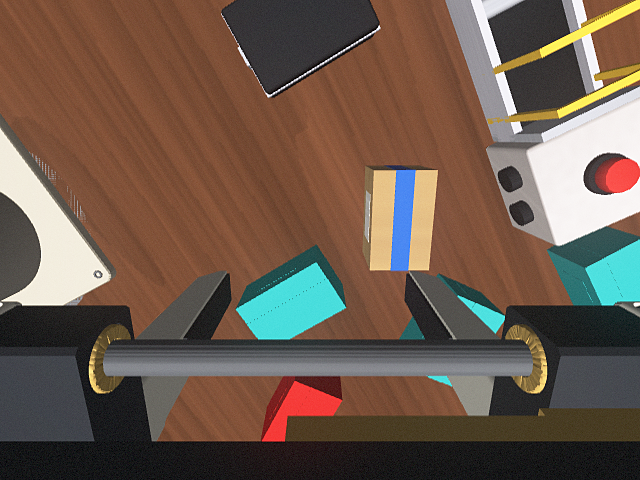

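The wrist view shows the carton top at (365–437, 168–270) with its tape centred on (402,219), giving centre (0.432,-0.189) and a closing yaw of -27.8°. The turquoise boxes stay clear of the fingers.

```bash
python3 -m crank '[[[1,0,0.08,0,0,0,0],[1,-0.002,0.165,0,0,0,0],[1,-0.002,0.165,0,0,0,0],[1,-0.002,0.165,0,0,0,0],[1,-0.002,0.165,0,0,0,0]]]'; python3 go.py .4318 -.189 .022 -27.8
```

```text
t: 14.92
tool_pos: [0.4311, -0.1882, 0.2165]
orientation: [2.692, 1.619, 0.0]
force: [-0.6, -0.5, -0.0]
opening: 0.093
gripper_force: 0.0
t 14.925 pos [ 0.4311 -0.1882  0.2165] yaw -27.94 q [-0.52 -0.23  1.84  0.    1.53 -0.03]
shift [-0.0007  0.0017  0.3889] turn [ 0.0003 -0.     -0.0015]
```

```bash
python3 -m crank '[[[1,0,0.002,0.09,0,0,0],[1,0,0.002,0.19,0,0,0],[1,0,0.002,0.29,0,0,0],[1,0,0.002,0.37,0,0,0],[1,0,0.002,0.388,0,0,0]]]'; python3 -m crank '[[[-1,0,0,0,0,0,0],[-1,0,0,0,0,0,0],[-1,0,0,0,0,0,0],[-1,0,0,0,0,0,0],[-1,0,0,0,0,0,0]]]' 40; python3 -m crank '[[[-1,0,0,0,0,0,0],[-1,0,0,0,0,0,0],[-1,0,0,-0.02,0,0,0],[-1,0,0,-0.06,0,0,0],[-1,0,0,-0.1,0,0,0]]]'; python3 go.py .4318 -.189 .2 -1.6
```

```text
t: 15.55
tool_pos: [0.43, -0.1879, 0.0201]
orientation: [-2.689, -1.617, 0.003]
force: [0.0, -0.6, 1.0]
opening: 0.0928
gripper_force: 0.0
t: 16.18
tool_pos: [0.4324, -0.1894, 0.0232]
orientation: [2.692, 1.619, 0.0]
force: [-3.4, 2.0, 8.4]
opening: 0.0598
gripper_force: 40.0
t: 16.8
tool_pos: [0.4319, -0.1891, 0.0727]
orientation: [-2.692, -1.618, 0.001]
force: [-0.5, -0.9, -4.4]
opening: 0.0599
gripper_force: 40.0
t 16.8 pos [ 0.4319 -0.1891  0.0727] yaw -27.98 q [-0.52 -0.1   1.99  0.    1.25 -0.03]
shift [ 1.000e-04 -3.000e-04 -2.546e-01] turn [-5.000e-04 -1.000e-04 -2.931e-01]
```

```bash
python3 -m crank '[[[-1,0,0,-0.08,0,0,0],[-1,0,0,-0.16,0,0,0],[-1,0,0,-0.25,0,0,0],[-1,0,0,-0.26,0,0,-0.05],[-1,0,0,-0.26,0,0,-0.1]]]'; python3 go.py .609 .04 .19 -1.6
```

```text
t: 17.42
tool_pos: [0.4326, -0.1895, 0.2037]
orientation: [2.553, 1.827, 0.001]
force: [0.2, -1.2, -4.4]
opening: 0.06
gripper_force: 40.0
t 17.425 pos [ 0.4326 -0.1895  0.2037] yaw -18.83 q [-0.52 -0.22  1.85 -0.    1.5  -0.19]
shift [0.5483 0.1856 0.0276] turn [ 0.0013  0.0005 -0.1915]
```

```bash
python3 -m crank '[[[-1,0.1,0.035,0,0,0,-0.04],[-1,0.2,0.07,0,0,0,-0.08],[-1,0.31,0.105,0,0,0,-0.12],[-1,0.42,0.145,0,0,0,-0.16],[-1,0.53,0.18,0,0,0,-0.192]]]';python3 -m crank '[[[-1,0,0,0,0,0,0],[-1,0,0,0,0,0,0],[-1,0,0,0,0,0,0],[-1,0,0,0,0,0,0],[-1,0,0,0,0,0,0]]]'; python3 - <<'E'
from h import *
def rails(im,cam,rows,lo,hi,s=None,tr=False):
    hsv=cv2.cvtColor(im,cv2.COLOR_RGB2HSV); m=(hsv[...,1]<45)&(hsv[...,2]>165); P=[]
    if tr: m=m.T
    for v in rows:
        xs=np.where(m[v,lo:hi])[0]+lo
        if len(xs)<2: continue
        a,b=[ray(cam,([k,v] if not tr else [v,k]),.045,s)[0][:2] for k in (xs.min()-.5,xs.max()+.5)]
        if abs(np.linalg.norm(a-b)-.086)<.006: P.append(np.r_[a,b])
    P=np.array(P); print(len(P)); mid=(P[:,:2]+P[:,2:])/2; k=np.polyfit(mid[:,1],mid[:,0],1)
    print(cam,'slope deg',np.degrees(np.arctan(k[0])),'x at y=.046',np.polyval(k,.046),'width',np.median(np.linalg.norm(P[:,:2]-P[:,2:],axis=1)))
s,w=shot('wrist','w7'); print(s['tool_pos'],s['t'])
rails(w,'wrist',range(30,300,3),255,390,s)
t=cv2.imread('pics/top0.png')[:,:,::-1].copy(); rails(t,'top',list(range(250,275,2))+list(range(308,335,2)),160,222,None,True)
y=blobs(w,(22,120,120),(32,255,255),amin=30); print([(cv2.boundingRect(c)) for c in y[:4]])
g=blobs(w,(45,120,60),(75,255,255),amin=30); print([ray('wrist',cen(c),.1,s) for c in g[:1]])
E
python3 go.py .609 .04 .19 -1.6
```

```text
t: 18.05
tool_pos: [0.6043, 0.0337, 0.2022]
orientation: [-2.252, -2.19, 0.0]
force: [0.6, -1.1, -3.1]
opening: 0.0595
gripper_force: 40.0
t: 18.68
tool_pos: [0.6034, 0.0313, 0.2025]
orientation: [2.255, 2.187, 0.0]
force: [0.6, -0.5, -4.3]
opening: 0.0598
gripper_force: 40.0
[0.60336835 0.0313312  0.20246842] 18.675
53
wrist slope deg 1.53203734337245 x at y=.046 0.6111865120923972 width 0.08626935874679367
27
top slope deg 1.5221827987573824 x at y=.046 0.6091855901604404 width 0.09043205484042036
[(51, 0, 64, 47)]
[]
t 18.725 pos [0.6034 0.0315 0.2024] yaw -1.75 q [-0.03  0.15  1.5   0.    1.49 -0.  ]
shift [0.0173 0.0106 0.0248] turn [ 0.0002 -0.     -0.0017]
```

View pics/w7.png

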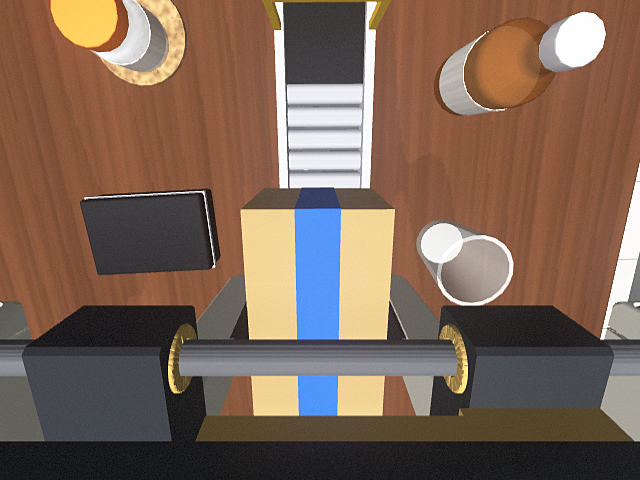

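The wrist view shows the carton held square to the line, with its tape at x≈318. The rails are at x≈281 and 370, clear ahead, and the jar is still on its pad. Line axis: x≈0.6105 at y=0.046, yaw -1.5°.

```bash
python3 -m crank '[[[-1,0.029,0.014,0.03,0,0,0],[-1,0.029,0.014,0.08,0,0,0],[-1,0.029,0.014,0.14,0,0,0],[-1,0.029,0.014,0.2,0,0,0],[-1,0.029,0.014,0.23,0,0,0]]]'; python3 -m crank '[[[-1,0,0,0.01,0,0,0],[-1,0,0,0.02,0,0,0],[-1,0,0,0.03,0,0,0],[-1,0,0,0.034,0,0,0],[-1,0,0,0.034,0,0,0]]]';python3 go.py .6105 .046 .0625 -1.5
```

```text
t: 19.35
tool_pos: [0.6094, 0.0471, 0.0838]
orientation: [-2.252, -2.187, 0.004]
force: [-0.3, -1.3, -4.2]
opening: 0.0599
gripper_force: 40.0
t: 19.98
tool_pos: [0.6111, 0.0463, 0.0703]
orientation: [2.254, 2.188, 0.0]
force: [-0.0, 0.9, -4.7]
opening: 0.0596
gripper_force: 40.0
t 19.975 pos [0.6111 0.0463 0.0703] yaw -1.7 q [-0.01  0.28  1.6  -0.    1.26  0.02]
shift [-0.0007 -0.0011  0.0156] turn [ 0.0002 -0.     -0.0022]
```

```bash
python3 -m crank '[[[-1,0,0,0.004,0,0,-0.002],[-1,0,0,0.008,0,0,-0.002],[-1,0,0,0.012,0,0,-0.002],[-1,0,0,0.014,0,0,-0.002],[-1,0,0,0.014,0,0,-0.002]]]'; python3 -m crank '[[[-1,0,0,0.002,0,0,0],[-1,0,0,0.003,0,0,0],[-1,0,0,0.003,0,0,0],[-1,0,0,0.003,0,0,0],[-1,0,0,0.003,0,0,0]]]'
```

```text
t: 20.6
tool_pos: [0.6109, 0.0463, 0.0632]
orientation: [-2.251, -2.192, 0.0]
force: [-1.2, 0.0, -3.4]
opening: 0.0599
gripper_force: 40.0
t: 21.22
tool_pos: [0.611, 0.0464, 0.0631]
orientation: [2.251, 2.192, 0.0]
force: [-6.5, 0.9, 9.4]
opening: 0.0596
gripper_force: 40.0
```

```bash
python3 -m crank '[[[1,0,0,0,0,0,0],[1,0,0,0,0,0,0],[1,0,0,0,0,0,0],[1,0,0,0,0,0,0],[1,0,0,0,0,0,0]]]';  python3 -m crank '[[[1,0,0,-0.05,0,0,0],[1,0,0,-0.12,0,0,0],[1,0,0,-0.2,0,0,0],[-1,-0.05,0,-0.24,0,0,0],[-1,-0.1,0,-0.24,0,0,0]]]'; python3 -m crank '[[[-1,-0.055,0,0,0,0,0],[-1,-0.055,0,0,0,0,0],[-1,-0.055,0,0,0,0,0],[-1,-0.055,0,0,0,0,0],[-1,-0.055,0,0,0,0,0]]]'; python3 - <<'E'
from h import *
_,t=shot('scene','s5'); s,w=shot('wrist','w8'); 
c=blobs(w,(100,120,100),(125,255,255),amin=300)[0]; b=cv2.boundingRect(c); print(b,s['tool_pos']); P=ray('wrist',cv2.boxPoints(cv2.minAreaRect(c)),.1,s); print(P.round(4))
cv2.imwrite('pics/s5c.png',np.hstack([cv2.resize(t[180:330,250:450],(400,300),interpolation=2),cv2.resize(w,(400,300))])[:,:,::-1])
E
python3 go.py .6085 -.034 .052 -1.5
```

```text
t: 21.85
tool_pos: [0.6109, 0.0464, 0.0615]
orientation: [-2.251, -2.192, 0.0]
force: [-0.3, -0.7, -0.4]
opening: 0.0926
gripper_force: 0.0
t: 22.48
tool_pos: [0.6112, -0.0041, 0.1847]
orientation: [2.247, 2.19, 0.005]
force: [-0.6, 0.5, -0.2]
opening: 0.0777
gripper_force: 0.0
t: 23.1
tool_pos: [0.6089, -0.0303, 0.1816]
orientation: [-2.249, -2.193, 0.0]
force: [-0.6, -0.1, 0.1]
opening: 0.0274
gripper_force: 0.0
(305, 59, 26, 150) [ 0.60889929 -0.0304724   0.18156178]
[[ 0.6047  0.0963  0.1   ]
 [ 0.6212  0.0958  0.1   ]
 [ 0.6196 -0.0044  0.1   ]
 [ 0.601  -0.0039  0.1   ]]
t 23.2 pos [ 0.6089 -0.0306  0.1816] yaw -1.48 q [-0.13  0.18  1.51  0.    1.46 -0.11]
shift [-0.0068 -0.0007  0.2593] turn [ 0.     -0.      0.0002]
```

View pics/s5c.png

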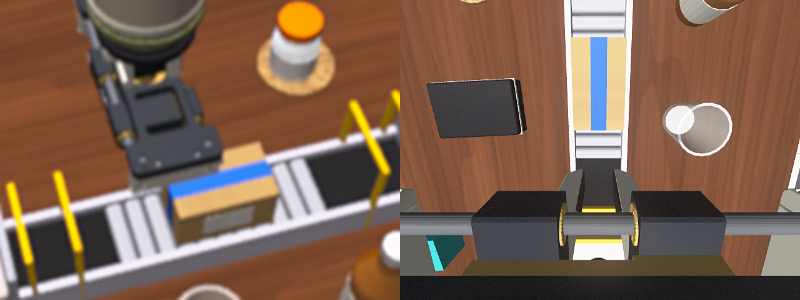

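Both halves show the carton flat and central on the rollers, released: tape (598,83) in the wrist half, carton (220,200) in the scene half. The rear face is at y≈-0.004. I'll lower the shut fingers behind it.

```bash
python3 -m crank '[[[-1,-0.007,0,0.03,0,0,0],[-1,-0.007,0,0.1,0,0,0],[-1,-0.007,0,0.17,0,0,0],[-1,-0.007,0,0.23,0,0,0],[-1,-0.007,0,0.257,0,0,0]]]'; python3 -m crank '[[[-1,0.01,0,0,0,0,0],[-1,0.02,0,0,0,0,0],[-1,0.03,0,0,0,0,0],[-1,0.042,0,0,0,0,0],[-1,0.055,0,0,0,0,0]]]'; python3 go.py .6142 .136 .052 -1.5
```

```text
t: 23.82
tool_pos: [0.6067, -0.0345, 0.0498]
orientation: [-2.248, -2.189, 0.004]
force: [0.6, 1.2, -0.0]
opening: 0.0002
gripper_force: 0.0
t: 24.45
tool_pos: [0.6099, -0.0067, 0.0537]
orientation: [2.25, 2.191, 0.001]
force: [-0.0, -0.1, 0.8]
opening: 0.0006
gripper_force: 0.2
t 24.45 pos [ 0.6099 -0.0067  0.0537] yaw -1.52 q [-0.1   0.29  1.62 -0.    1.23 -0.07]
shift [0.2856 0.001  0.0034] turn [ 0.0006  0.0001 -0.0002]
```

```bash
python3 -m crank '[[[-1,0.016,0,0,0,0,0],[-1,0.032,0,0,0,0,0],[-1,0.048,0,0,0,0,0],[-1,0.064,0,0,0,0,0],[-1,0.08,0,0,0,0,0]]]';python3 -m crank '[[[-1,0.016,0,0,0,0,0],[-1,0.032,0,0,0,0,0],[-1,0.048,0,0,0,0,0],[-1,0.064,0,0,0,0,0],[-1,0.08,0,0,0,0,0]]]';python3 -m crank '[[[-1,0.016,0,0,0,0,0],[-1,0.032,0,0,0,0,0],[-1,0.048,0,0,0,0,0],[-1,0.064,0,0,0,0,0],[-1,0.08,0,0,0,0,0]]]'; python3 - <<'E'
from h import *
_,t=shot('scene','s6'); s,w=shot('wrist','w9'); 
for c in blobs(w,(100,120,100),(125,255,255),amin=100): print(cv2.boundingRect(c),s['tool_pos']); P=ray('wrist',cv2.boxPoints(cv2.minAreaRect(c)),.1,s); print(P.round(4))
E
python3 go.py .6135 .151 .052 -1.5
```

```text
t: 25.08
tool_pos: [0.6106, 0.0334, 0.0531]
orientation: [-2.251, -2.192, 0.0]
force: [-0.2, -0.9, 0.8]
opening: 0.0005
gripper_force: 0.2
t: 25.7
tool_pos: [0.6116, 0.0734, 0.0531]
orientation: [-2.251, -2.192, 0.0]
force: [-0.1, -0.1, -0.4]
opening: 0.0002
gripper_force: 0.2
t: 26.32
tool_pos: [0.6126, 0.1131, 0.0529]
orientation: [-2.251, -2.192, 0.001]
force: [0.6, -1.7, -0.4]
opening: 0.0005
gripper_force: 0.8
(292, 121, 52, 190) [0.61254983 0.11419129 0.05297854]
[[0.607  0.1959 0.1   ]
 [0.624  0.1955 0.1   ]
 [0.6236 0.1256 0.1   ]
 [0.6037 0.1261 0.1   ]]
(291, 19, 55, 79) [0.61254983 0.11419129 0.05297854]
[[0.6081 0.2258 0.1   ]
 [0.6248 0.2254 0.1   ]
 [0.6247 0.2029 0.1   ]
 [0.6071 0.2034 0.1   ]]
t 26.425 pos [0.6127 0.1138 0.0531] yaw -1.48 q [0.1  0.32 1.58 0.   1.24 0.13]
shift [ 0.0743 -0.0002  0.0022] turn [-0.0001 -0.0003  0.0002]
```

```bash
python3 -m crank '[[[-1,0.012,0,0,0,0,0],[-1,0.024,0,0,0,0,0],[-1,0.036,0,0,0,0,0],[-1,0.048,0,0,0,0,0],[-1,0.06,0,0,0,0,0]]]';python3 -m crank '[[[-1,0.003,0,0,0,0,0],[-1,0.006,0,0,0,0,0],[-1,0.009,0,0,0,0,0],[-1,0.011,0,0,0,0,0],[-1,0.011,0,0,0,0,0]]]'; python3 - <<'E'
from h import *
_,t=shot('scene','s7'); s,w=shot('wrist','w10'); 
for c in blobs(w,(100,120,100),(125,255,255),amin=100): print(cv2.boundingRect(c),s['tool_pos']); P=ray('wrist',cv2.boxPoints(cv2.minAreaRect(c)),.094,s); print(P.round(4))
cv2.imwrite('pics/s7c.png',np.hstack([cv2.resize(t[170:320,350:550],(400,300),interpolation=2),cv2.resize(w,(400,300))])[:,:,::-1])
E
```

```text
t: 27.05
tool_pos: [0.6135, 0.1432, 0.0531]
orientation: [-2.251, -2.192, 0.0]
force: [0.5, -1.1, -1.2]
opening: 0.0006
gripper_force: 0.6
t: 27.68
tool_pos: [0.6139, 0.148, 0.0534]
orientation: [2.251, 2.191, 0.0]
force: [-0.3, -3.9, 3.0]
opening: 0.0007
gripper_force: 2.3
(291, 79, 53, 128) [0.61394359 0.14796968 0.0534067 ]
[[0.6083 0.2436 0.094 ]
 [0.626  0.2431 0.094 ]
 [0.6257 0.1992 0.094 ]
 [0.6062 0.1998 0.094 ]]
(294, 229, 47, 81) [0.61394359 0.14796968 0.0534067 ]
[[0.6069 0.1908 0.094 ]
 [0.6245 0.1903 0.094 ]
 [0.6242 0.1564 0.094 ]
 [0.6053 0.1569 0.094 ]]
(290, 33, 54, 19) [0.61394359 0.14796968 0.0534067 ]
[[0.6086 0.2575 0.094 ]
 [0.6261 0.257  0.094 ]
 [0.626  0.2517 0.094 ]
 [0.6084 0.2522 0.094 ]]
```

View pics/s7c.png

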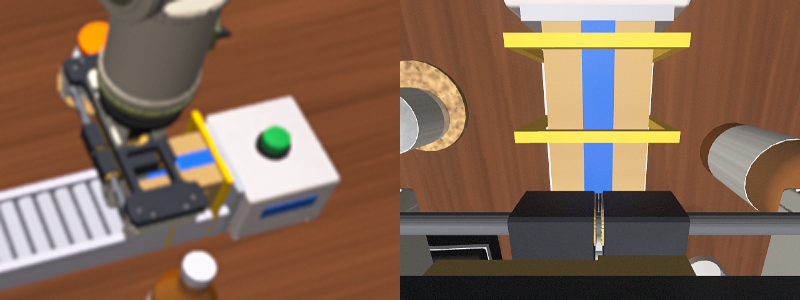

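The carton is under the hoops in the green-lamp bay, front edge by the end stop (wrist half, tape (598,95)). I'll press on a little to seat it, then back off and check.

```bash
python3 -m crank '[[[-1,0.002,0,0,0,0,0],[-1,0.004,0,0,0,0,0],[-1,0.006,0,0,0,0,0],[-1,0.006,0,0,0,0,0],[-1,0.006,0,0,0,0,0]]]';python3 -m crank '[[[-1,0.001,0,0,0,0,0],[-1,0.002,0,0,0,0,0],[-1,0.002,0,0,0,0,0],[-1,0.002,0,0,0,0,0],[-1,0.002,0,0,0,0,0]]]'
```

```text
t: 28.4
tool_pos: [0.614, 0.1505, 0.0534]
orientation: [2.25, 2.191, -0.001]
force: [-0.6, -7.7, 3.6]
opening: 0.0006
gripper_force: 3.7
t: 29.02
tool_pos: [0.614, 0.1504, 0.0534]
orientation: [2.25, 2.19, -0.002]
force: [-1.2, -11.9, 4.5]
opening: 0.0002
gripper_force: 5.8
```

```bash
python3 -m crank '[[[-1,-0.02,0,0,0,0,0],[-1,-0.05,0,0,0,0,0],[-1,-0.1,0,-0.05,0,0,0],[-1,-0.18,0,-0.15,0,0,0],[-1,-0.28,0,-0.25,0,0,0]]]';python3 -m crank '[[[-1,0,0,0,0,0,0],[-1,0,0,0,0,0,0],[-1,0,0,0,0,0,0],[-1,0,0,0,0,0,0],[-1,0,0,0,0,0,0]]]'; python3 - <<'E'
from h import *
t0,t=shot('scene','s8'); s,w=shot('wrist','w11'); 
for c in blobs(w,(100,120,100),(125,255,255),amin=60): print(cv2.boundingRect(c),s['tool_pos']); P=ray('wrist',cv2.boxPoints(cv2.minAreaRect(c)),.094,s); print(P.round(4))
# expected top corners if home
u=np.array([np.sin(np.radians(1.5)),np.cos(np.radians(1.5))]); n=np.array([u[1],-u[0]])
c0=np.array([.6105,.0462])+u*.161
for h in (.094,.034): 
  Q=[np.r_[c0+u*a*.05+n*b*.03,h] for a,b in((-1,-1),(-1,1),(1,1),(1,-1))]; print(proj('scene',Q).round(0).tolist(),proj('wrist',Q,s).round(0).tolist())
cv2.imwrite('pics/s8c.png',np.hstack([cv2.resize(t[190:300,380:526],(400,300),interpolation=2),cv2.resize(w[0:300,120:520],(400,300))])[:,:,::-1])
E
```

```text
t: 29.65
tool_pos: [0.6098, 0.0182, 0.1723]
orientation: [-2.249, -2.192, -0.0]
force: [0.6, -0.3, -0.2]
opening: 0.0
gripper_force: 0.0
t: 30.28
tool_pos: [0.6098, 0.0198, 0.1703]
orientation: [-2.249, -2.192, 0.001]
force: [0.5, -0.0, -0.3]
opening: 0.0004
gripper_force: 0.0
(304, 0, 29, 57) [0.60994691 0.0197391  0.17058793]
[[0.6064 0.1787 0.094 ]
 [0.6238 0.1782 0.094 ]
 [0.6233 0.1468 0.094 ]
 [0.6052 0.1472 0.094 ]]
[[407.0, 245.0], [419.0, 269.0], [466.0, 258.0], [453.0, 234.0]] [[269.0, 38.0], [363.0, 38.0], [370.0, -162.0], [262.0, -162.0]]
[[403.0, 260.0], [414.0, 284.0], [459.0, 273.0], [447.0, 249.0]] [[280.0, 60.0], [354.0, 59.0], [358.0, -92.0], [275.0, -92.0]]
```

View pics/s8c.png

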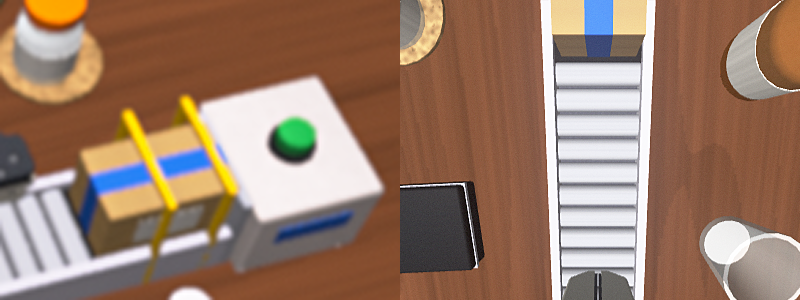

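The left crop shows the carton under both hoops against the stop: top rear-left corner at (77,152), tape from (92,183) to (222,152), matching the projected home pose. The wrist half shows all the rollers free. To confirm it has dropped, I'll touch the exposed rear of its top with the shut fingers and read the height.

```bash
python3 -m crank '[[[-1,0.06,0,0,0,0,0],[-1,0.13,0,0,0,0,0],[-1,0.2,0,0,0,0,0],[-1,0.26,0,0,0,0,0],[-1,0.296,0,0,0,0,0]]]';python3 -m crank '[[[-1,0,0,0.04,0,0,0],[-1,0,0,0.08,0,0,0],[-1,0,0,0.12,0,0,0],[-1,0,0,0.13,0,0,0],[-1,0,0,0.13,0,0,0]]]'; python3 go.py .6137 .168 .1 -1.5
```

```text
t: 31.0
tool_pos: [0.614, 0.1687, 0.1712]
orientation: [-2.249, -2.193, 0.0]
force: [-0.0, 0.4, 0.3]
opening: 0.0006
gripper_force: 0.0
t: 31.62
tool_pos: [0.6139, 0.1666, 0.1056]
orientation: [-2.251, -2.191, 0.002]
force: [-0.6, 0.5, 0.6]
opening: 0.0004
gripper_force: 0.0
t 31.625 pos [0.6139 0.1666 0.1056] yaw -1.56 q [ 0.18  0.3   1.5  -0.    1.34  0.21]
shift [ 0.0028 -0.0004  0.0111] turn [-0.0007  0.0002 -0.0007]
```

```bash
python3 -m crank '[[[-1,0,0,0.004,0,0,0],[-1,0,0,0.008,0,0,0],[-1,0,0,0.01,0,0,0],[-1,0,0,0.01,0,0,0],[-1,0,0,0.01,0,0,0]]]';python3 -m crank '[[[-1,0,0,0.002,0,0,0],[-1,0,0,0.005,0,0,0],[-1,0,0,0.005,0,0,0],[-1,0,0,0.005,0,0,0],[-1,0,0,0.005,0,0,0]]]';python3 -m crank '[[[-1,0,0,0.002,0,0,0],[-1,0,0,0.004,0,0,0],[-1,0,0,0.004,0,0,0],[-1,0,0,0.004,0,0,0],[-1,0,0,0.004,0,0,0]]]'
```

```text
t: 32.25
tool_pos: [0.6142, 0.1672, 0.1013]
orientation: [2.251, 2.192, 0.0]
force: [-0.2, -0.7, -0.3]
opening: 0.0006
gripper_force: 0.0
t: 32.88
tool_pos: [0.6142, 0.1672, 0.0988]
orientation: [2.251, 2.192, 0.0]
force: [0.3, -0.8, 0.7]
opening: 0.0007
gripper_force: 0.0
t: 33.5
tool_pos: [0.6142, 0.1672, 0.0968]
orientation: [2.251, 2.192, 0.0]
force: [-0.4, 0.1, -0.1]
opening: 0.0002
gripper_force: 0.0
```

```bash
python3 -m crank '[[[-1,0,0,0.001,0,0,0],[-1,0,0,0.002,0,0,0],[-1,0,0,0.003,0,0,0],[-1,0,0,0.003,0,0,0],[-1,0,0,0.003,0,0,0]]]';python3 -m crank '[[[-1,0,0,0.001,0,0,0],[-1,0,0,0.002,0,0,0],[-1,0,0,0.003,0,0,0],[-1,0,0,0.004,0,0,0],[-1,0,0,0.004,0,0,0]]]'
```

```text
t: 34.12
tool_pos: [0.6142, 0.1672, 0.0953]
orientation: [2.251, 2.192, 0.0]
force: [0.5, 0.0, 0.5]
opening: 0.0008
gripper_force: 0.0
t: 34.75
tool_pos: [0.6142, 0.1672, 0.0943]
orientation: [2.25, 2.192, 0.0]
force: [-4.9, -1.2, 8.5]
opening: 0.0008
gripper_force: 3.9
```

Contact at 0.094, so the carton is fully home and flat. Retreat, a last check, and hand in.

```bash
python3 -m crank '[[[-1,0,0,-0.03,0,0,0],[-1,0,0,-0.1,0,0,0],[-1,0,0,-0.2,0,0,0],[-1,0,0,-0.28,0,0,0],[-1,0,0,-0.3,0,0,0]]]'; python3 -m crank '[[[-1,-0.1,-0.1,0,0,0,0],[-1,-0.2,-0.2,0,0,0,0],[-1,-0.3,-0.2,0,0,0,0],[-1,-0.3,-0.2,0,0,0,0],[-1,-0.3,-0.2,0,0,0,0]]]'; python3 - <<'E'
from h import *
_,t=shot('scene','s9')
c=blobs(t,(8,170,180),(22,255,255),(370,150,430,230),40)[0]; print('jar cap',cen(c),ray('scene',cen(c),.086).round(4))
a=cv2.imread('pics/s8.png')[:,:,::-1]
d=np.abs(t.astype(int)-a).max(2)[235:300,395:475]; print('carton area change',(d>40).sum())
print(close_job())
E
```

```text
t: 35.38
tool_pos: [0.616, 0.1675, 0.2482]
orientation: [2.248, 2.189, 0.009]
force: [-0.3, 0.5, -0.6]
opening: 0.0005
gripper_force: 0.0
t: 36.0
tool_pos: [0.51, 0.0199, 0.2426]
orientation: [-2.251, -2.19, 0.0]
force: [0.4, -0.3, -0.8]
opening: 0.0007
gripper_force: 0.0
jar cap [399.91993464 189.3872549 ] [[0.4396 0.2019 0.086 ]]
carton area change 0
the job is handed in; nothing more can be done
None
```

I handed the job in after about 36 s: the jar stands upright wholly on the cork pad, and the carton lies flat and fully home in the green-lamp bay, confirmed by touching its top at 94 mm; the case, beaker and bottle were never touched.

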